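# Clear the stone block from in front of the finds drawer, then open it

## Robot

A 7-joint arm with a two-finger parallel gripper is mounted at the origin on a cart in front of the work surface, level with it; the furniture and walls round the work are solid. World frame = base frame: x ahead of the robot, y to its left, z up, the work surface at z = 0. Lengths are in m, angles in rad, forces in N, time in s.
With the tool pointing down it reaches from about 0.35 to 0.9 m from the base axis. Payload 7.2 kg.
Tool frame: the origin (TCP) lies at the very end of the fingers, on their centre line; the grasp point (between the pads) lies 19 mm behind it (r.hold_point_z is the distance from the TCP to the grasp point, in m); z points along the fingers, y is the line along which they close (so a half turn about z gives the same grasp; the last joint's range is limited). The gripper opens to 85 mm and grips with 20 to 120 N. Pads are 22 mm wide; open, the fingers measure 114 mm over their backs; the gripper's body (76 mm by 85 mm) begins 54 mm behind the grasp point. The pads swing forward as they close: fully open they stand 13 mm farther back than shut.
Start: joints at [1.064, 0.411, -0.013, 1.596, 0.006, 1.134, -0.082], TCP at [0.266, -0.566, 0.231] pointing down, gripper open.
Joint ranges: [-2.95, 2.95], [-0.29, 1.99], [-1.47, 1.44], [0.14, 2.54], [-1.03, 4.17], [0.13, 1.85], [-2.86, 2.86]. Speed limits (rad/s): [2.39, 2.39, 3.01, 3.01, 3.14, 3.14, 3.14].

## Interface

Orientations are given as a rotation vector (axis times angle).
In Python, from station import sensors, optics, sign_off, r gives the robot as it stands.
- The arm moves only by the shell command python3 -m crank 'ROWS' [FORCE]. ROWS is JSON, a list of rows, each an object of numbers: "gripper": the finger opening in cm, from 0 to 8.54; "dx", "dy", "dz": the shift along the tool's x, y, z in cm; "spin": the turn about the tool's z in degrees. A call has 1 to 12 rows; each row shifts and turns the commanded pose from where the row before left it, along the tool's axes as they then stand; what a row does not reach is not made up. A row lasts 1/12 s, in which the tool goes at most 41.7 mm and 7.16 degrees, less where a joint would pass 70% of its speed; a pose out of reach is approached as far as the arm can. A call with a gripper value outside its range is refused whole. The fingers move at their own pace and stop on an object; FORCE is the grip in N (left out, the last holds). Time passes only in rows, so rows that do not move let the fingers close. It gives the time, the measured TCP pose, the force, the opening and the grip force at its end, in the units of the state.
- sensors.observe(): the state, without advancing time (a new reading comes with each control period).
- optics.read_camera(name): name is "side" or "top" or "wrist"; returns a dict with "frame" (384x512x3 uint8, blue, green, red), "depth" (384x512 float32, m along the optical axis (not along the pixel's ray), 0 where there is no reading), "K" (3x3 intrinsics, pixels), "k1" (the pictures are not rectified: a ray, as slopes to the right and down, at radius r is drawn at 1 + k1 r^2 times it, then the intrinsics apply), "world_to_cam" (4x4, takes a point from world to camera coordinates). Camera axes: x right, y up, looking along -z (the intrinsics and any distortion apply to the point x, -y, -z); pixel columns grow to the right and rows downward; lengths in m; the calibration is good to about 2 mm. A picture is of the moment at which its call begins.
- sign_off(): hands the job in; it is judged then, once.
The state is a dict: "time_s": time; "qpos": joint angles; "joint_vel": joint speeds; "effort": joint torques, N m; "position": TCP position; "orientation": TCP orientation; "wrist_force": force on the tool from outside, world axes, zero at the start; "wrist_torque": the same for the moment, N m; "grip_width": finger opening in m; "gripper_force": force on a finger pad.
Only numpy, scipy, OpenCV 4.12 (cv2) and the standard library are available. Lean on these libraries where they do the work, as an engineer would, in place of code of your own. Each camera call takes 0.05 s, during which the arm holds its last target. There are 200 camera calls.

## Task

The stone block is in the way of the drawer of the small grey finds cabinet. First lift the block away and set it down gently, lying flat, inside the low metal tray; only then pull the drawer out all the way to its stop and leave it open. Leave everything else where it is.

Things in the scene. Friction and masses are not known exactly. Their poses are not given: they have to be found in the camera images.
- stone_block: dark brown rough stone block, 59 x 103 x 34 mm (own x, y, z), about 0.42 kg, lying flat on the worktop in front of the drawer with its long side roughly along the drawer's travel, and loose. Origin: centre of its underside; z up. Grasp it across its 59 mm width (its x axis).
- tray: low open tray of dark sheet steel, 220 x 300 x 22 mm (own x, y, z), left of the cabinet, fixed to the worktop. Origin: centre of its underside; z up. Walls 4 mm thick, floor 4 mm up, 212 x 292 mm inside. A lump of iron lies in its far left corner (its +x, +y); the rest is empty.
- cabinet: small grey bench cabinet with one drawer, 180 x 260 x 88 mm (own x, y, z), fixed to the worktop. Origin: centre of its underside; its front faces its own -x, its drawer front 90 mm before the origin when shut, the lower edge of the drawer front 15 mm above the worktop.
- cabinet_drawer0 (a joint): how far the drawer is out, m: 0 shut, 0.1176 fully out at its stop. It slides along the cabinet's -x axis, with light friction.
- cabinet_drawer0_handle (a point): middle of the drawer's bar handle, moving with the drawer: a horizontal steel bar 11 mm thick, 120 mm long along the cabinet's y axis, 50 mm above the worktop. Its axis stands 35 mm in front of the drawer front, so there is a 29 mm gap behind it, open from above; the bar's two supports are 51 mm either side of the middle.
- iron_lump: bystander: flat brown lump of corroded iron, 52 x 54 x 13 mm, in the far left corner of the tray. Origin: centre of its underside.
- sanding_block: bystander: black sanding block, 36 x 72 x 26 mm, on the worktop right of the stone block. Origin: centre of its underside.
- brass_stamp: bystander: small brass stamp, 27 mm across, 45 mm high, standing at the front of the worktop between the tray and the stone block. Origin: centre of its underside.
Things that resemble listed ones, but are neither listed nor needed, are in the scene too. There is more than one size of the stone_block; the one meant has the size given above.

How it is judged:
On the way, in this order (a step that is already met when the one before it is completed fails the run):
1. the stone block lies flat and released in the metal tray while the drawer is still less than 40 mm out (x of stone_block in the frame of tray between -0.105 and 0.105 m and y of stone_block in the frame of tray between -0.145 and 0.145 m and height (world z) of stone_block below 0.012 m and angle between stone_block's own z axis and vertical below 0.12 rad and linear speed of stone_block below 0.03 m/s and contact force between the fingers and stone_block below 0.3 N and value of joint cabinet_drawer0 below 0.04 m), for 0.2 s.
2. the drawer is out to its stop (at least 110 of 117.6 mm) (value of joint cabinet_drawer0 above 0.11 m), for 0.2 s.
At the end, for the whole second after the job is handed in: The stone block lies at rest, flat (tilt under 0.12 rad), inside the metal tray's rim on its floor, and the drawer stands at least 110 mm out (its stop is at 117.6 mm) (x of stone_block in the frame of tray between -0.105 and 0.105 m and y of stone_block in the frame of tray between -0.145 and 0.145 m and height (world z) of stone_block below 0.012 m and angle between stone_block's own z axis and vertical below 0.12 rad and linear speed of stone_block below 0.03 m/s and value of joint cabinet_drawer0 above 0.11 m); the robot touches nothing.
It fails at once if a bystander (iron lump, sanding block, brass stamp) is moved by more than 40 mm (distance of any of iron_lump, sanding_block, brass_stamp from where it was at the start of the episode above 0.04 m).
It fails at once if the stone block is dropped or thrown: it moves faster than 1 m/s without touching the fingers (linear speed of stone_block above 1 m/s and contact force between the fingers and stone_block below 0.1 N).
It fails at once if the drawer is rammed against the stone block (over 15 N) (contact force between cabinet and stone_block above 15 N).
It also fails if it takes over 48 s, if anything falls off the work surface, if the arm or the gripper's body presses on something with over 40 N, if the wrist force passes 120 N, or if a joint passes its speed limit or range.

## Working session

There is one attempt and no reset: what is moved stays moved. The work goes in short steps, Python scripts to look and compute and a shell command to move; the robot and the scene stay as the last step left them, time stands still between calls to the robot, and variables do not carry over. Pictures are saved under pics/ and viewed, at most 11 in all, crops included, and the job is handed in when it is done.

```bash
mkdir -p pics; ls; cat > h.py <<'E'
import numpy as np, cv2, pickle
from station import sensors, optics, r
from scipy.spatial.transform import Rotation as R
def cam(n):
    return optics.read_camera(n)
def rays(c,uv):
    uv=np.atleast_2d(np.float64(uv)); K=np.array(c["K"])
    d=(uv-[K[0,2],K[1,2]])/[K[0,0],K[1,1]]
    s=d.copy()
    for _ in range(20): s=d/(1+c["k1"]*(s**2).sum(1,keepdims=True))
    T=np.linalg.inv(np.array(c["world_to_cam"]))
    v=np.c_[s[:,0],-s[:,1],-np.ones(len(s))]
    return T[:3,3], v@T[:3,:3].T
def plane(c,uv,z):
    o,v=rays(c,uv); return o+v*((z-o[2])/v[:,2])[:,None]
def bydepth(c,uv):
    o,v=rays(c,uv); uv=np.atleast_2d(uv).astype(int)
    return o+v*c["depth"][uv[:,1],uv[:,0]][:,None]
E
python3 - <<'E'
from h import *
for n in ["top","side","wrist"]:
    c=cam(n); cv2.imwrite(f"pics/{n}0.png",c["frame"]); pickle.dump(c,open(f"{n}0.pkl","wb"))
s=sensors.observe(); print(s["position"],s["orientation"],s["time_s"],s["grip_width"],s["wrist_force"],r.hold_point_z)
E
```

```text
pics
[ 0.26538607 -0.56545922  0.23064677] [-3.06512989e+00 -6.83568376e-01  4.90736765e-04] 0.15 0.08534680626020627 [-0.28555396 -0.37269624 -0.87234569] 0.0187
```

View pics/top0.png

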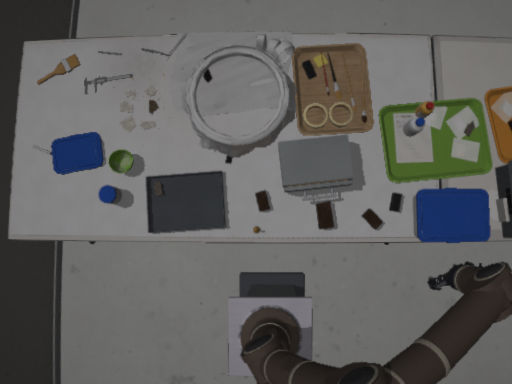

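View pics/side0.png

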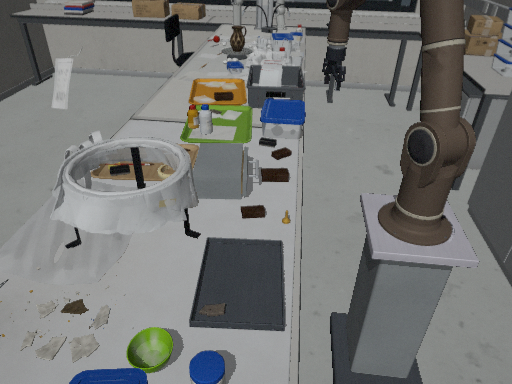

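The top view shows the stone block at about (325,215) under the cabinet's handle (320,197). Similar stones lie at (263,201) and (373,218), the sanding block at (396,202), the tray at (186,202) and the stamp at (257,230). The side view shows the same things: block (274,175), handle (253,172), tray (240,280).

```bash
python3 - <<'E'
from h import *
T=pickle.load(open("top0.pkl","rb")); S=pickle.load(open("side0.pkl","rb"))
def blob(c,seed,thr=75,win=40):
    g=c["frame"].max(2); m=(g<thr).astype(np.uint8)
    w=np.zeros_like(m); u,v=seed; w[v-win:v+win,u-win:u+win]=1
    n,l,st,ce=cv2.connectedComponentsWithStats(m*w,connectivity=4)
    return (l==l[v,u]).astype(np.uint8), l[v,u]
def rect(m,c,z):
    ct=max(cv2.findContours(m,0,cv2.CHAIN_APPROX_NONE)[0],key=cv2.contourArea)[:,0]
    P=plane(c,ct,z)[:,:2]; (cx,cy),wh,a=cv2.minAreaRect((P*1000).astype(np.float32))
    return np.round([cx,cy,*wh,a],1)
for n,s,z in [("block",(325,215),.034),("dec1",(263,201),.034),("dec2",(373,218),.034),("sand",(396,202),.026)]:
    m,_=blob(T,s); print(n,rect(m,T,z), m.sum(), "depth z med",np.median(bydepth(T,np.argwhere(m)[:,::-1])[:,2]), T["frame"][s[1],s[0]])
m,_=blob(T,(186,210),90,60); print("tray",rect(m,T,.02))
# block in side: top-plane
m,_=blob(S,(274,175)); p=np.argwhere(m)[:,::-1]; B=bydepth(S,p); print("side blk",m.sum(),B.min(0),B.max(0),np.median(B,0))
# depth maps: cabinet top and handle region from the top
vv,uu=np.mgrid[130:235,275:360]; P=bydepth(T,np.c_[uu.ravel(),vv.ravel()])
q=P[P[:,2]>.075]; print("cab top",cv2.minAreaRect((q[:,:2]*1000).astype(np.float32)),np.median(q[:,2]))
h=P[(P[:,2]>.04)&(P[:,2]<.07)&(P[:,0]<q[:,0].min()+0.01)]; print("handle?",len(h),h.min(0),h.max(0),np.median(h,0))
big=[cv2.resize(T["frame"][120:250,230:420],None,fx=4,fy=4,interpolation=cv2.INTER_CUBIC)]
cv2.imwrite("pics/topc.png",big[0])
E
```

```text
block [ 463.9 -205.8  103.9   59.2    8.2] 417 depth z med 0.03082834523017297 [21 26 35]
dec1 [516.8  28.4  76.2  41.9  12.7] 215 depth z med 0.02251542739539869 [19 25 35]
dec2 [ 448.7 -386.5   74.7   43.5   44.2] 227 depth z med 0.022532353421242712 [21 25 35]
sand [ 513.6 -480.5   40.7   68.9   79. ] 189 depth z med 0.023998977794817744 [20 20 18]
tray [514.1 321.9 223.2 313.    4.3]
side blk 358 [ 0.41303911 -0.23884829  0.00186654] [0.51715233 1.05201706 0.7629337 ] [ 0.4638284  -0.18741359  0.03124219]
cab top ((595.7359619140625, -163.85177612304688), (363.41790771484375, 287.0121765136719), 0.5024115443229675) 0.08706149461377044
handle? 1 [ 0.4223699  -0.19557744  0.04064228] [ 0.4223699  -0.19557744  0.04064228] [ 0.4223699  -0.19557744  0.04064228]
```

View pics/topc.png

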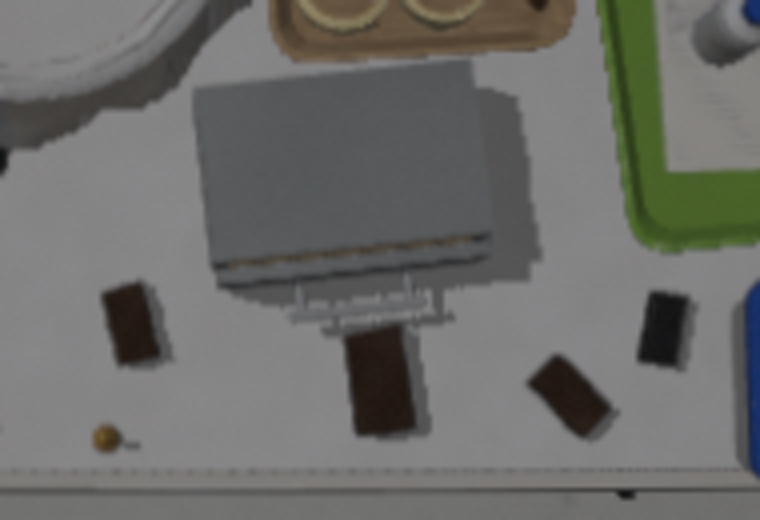

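The enlarged crop shows the handle bar running from about (290,313) to (412,298), with the block just in front of it at (380,380). The block measures 104 x 59 mm and the other two stones about 76 x 42 mm, so it's the right one. Next I'll get the handle, the tray, the obstacle heights and the grasp turn.

```bash
cat >> h.py <<'E'
def go(target,heading):
    """shift in tool axes (cm) and spin (deg) to bring TCP to target with tool y along heading (deg, mod 180)"""
    s=sensors.observe(); M=R.from_rotvec(s["orientation"]).as_matrix()
    d=M.T@(np.array(target)-s["position"])*100
    hy=np.degrees(np.arctan2(M[1,1],M[0,1])); a=(heading-hy+90)%180-90
    print("pos",np.round(s["position"],4),"shift cm",d.round(2),"tool-y heading",hy.round(2),"spin",round(-a,2),"tilt z",M[:,2].round(4),"q7",round(s["qpos"][6],2))
E
python3 - <<'E'
from h import *
T=pickle.load(open("top0.pkl","rb")); S=pickle.load(open("side0.pkl","rb"))
L=plane(T,[[230+290/4,120+313/4],[230+412/4,120+298/4]],.05); print("bar top",L.round(4).tolist(),L.mean(0))
C=plane(T,[[230+a/4,120+b/4] for a,b in [(193,88),(470,60),(490,233),(215,264)]],.088); print("cab corners",C.round(3).tolist())
vv,uu=np.mgrid[160:245,135:240]; P=bydepth(T,np.c_[uu.ravel(),vv.ravel()])
for lo,hi in[(.014,.03)]:
    q=P[(P[:,2]>lo)&(P[:,2]<hi)&(abs(P[:,1]-.322)<.19)&(abs(P[:,0]-.514)<.14)]; print("tray rim/lump",len(q),cv2.minAreaRect((q[:,:2]*1000).astype(np.float32)))
q=P[(abs(P[:,1]-.28)<.05)&(abs(P[:,0]-.5)<.05)]; print("tray floor z",np.median(q[:,2]))
# tray corners by side view (plane z=.022): dark mask
m=((S["frame"].max(2)<95)*1).astype(np.uint8); n,l,st,_=cv2.connectedComponentsWithStats(m,connectivity=4); mm=(l==l[270,240]).astype(np.uint8)
ct=max(cv2.findContours(mm,0,1)[0],key=cv2.contourArea)[:,0]; print("side tray",st[l[270,240]],cv2.minAreaRect((plane(S,ct,.02)[:,:2]*1000).astype(np.float32)))
# white ring height
vv,uu=np.mgrid[40:165,180:300]; W=bydepth(T,np.c_[uu.ravel(),vv.ravel()]); W=W[W[:,2]>.1]; print("ring", W.min(0),W.max(0))
go([.462,-.206,.16],98.2)
E
```

```text
bar top [[0.5259, -0.1223, 0.05], [0.5402, -0.2369, 0.05]] [ 0.53304731 -0.17960032  0.05      ]
cab corners [[0.732, -0.031, 0.088], [0.759, -0.289, 0.088], [0.597, -0.304, 0.088], [0.568, -0.051, 0.088]]
tray rim/lump 381 ((528.2852783203125, 331.5634765625), (243.55758666992188, 302.46563720703125), 4.476041793823242)
tray floor z 0.0035534463125111992
side tray [ 189  238   96   93 7743] ((515.2091064453125, 333.00042724609375), (221.3225860595703, 313.65509033203125), 4.264744758605957)
ring [ 0.41277563 -0.09742622  0.10012298] [1.12519968 0.33016808 1.54113857]
pos [ 0.2654 -0.5655  0.2306] shift cm [ 33.07 -24.18   7.09] tool-y heading -64.86 spin 16.94 tilt z [-6.0e-04  1.1e-03 -1.0e+00] q7 -0.08
```

```bash
python3 -m crank '[{"dx":2.75,"dy":-2.01,"dz":0.3},{"dx":2.75,"dy":-2.01,"dz":0.3},{"dx":2.75,"dy":-2.01,"dz":0.3},{"dx":2.75,"dy":-2.01,"dz":0.3},{"dx":2.75,"dy":-2.01,"dz":0.3},{"dx":2.75,"dy":-2.01,"dz":0.3},{"dx":2.75,"dy":-2.01,"dz":0.3},{"dx":2.75,"dy":-2.01,"dz":0.3},{"dx":2.75,"dy":-2.01,"dz":0.3},{"dx":2.75,"dy":-2.01,"dz":0.3},{"dx":2.75,"dy":-2.01,"dz":0.3},{"dx":2.75,"dy":-2.01,"dz":0.3}]'
python3 -m crank '[{"spin":5.6},{"spin":5.6},{"spin":5.7},{},{}]'
python3 - <<'E'
from h import *
T=pickle.load(open("top0.pkl","rb"))
vv,uu=np.mgrid[40:165,180:300]; W=bydepth(T,np.c_[uu.ravel(),vv.ravel()]); W=W[(W[:,2]>.1)]; print("ring",len(W),np.percentile(W,[1,5,50,95,99],axis=0).round(3).tolist())
c=cam("wrist"); cv2.imwrite("pics/w1.png",c["frame"]); pickle.dump(c,open("w1.pkl","wb"))
go([.462,-.206,.16],98.2); print(sensors.observe()["time_s"])
E
```

```text
ring 5109 [[0.413, -0.088, 0.105], [0.693, -0.072, 0.12], [0.864, 0.077, 0.205], [1.059, 0.282, 0.213], [1.077, 0.316, 1.541]]
pos [ 0.2654 -0.5656  0.2308] shift cm [ 33.08 -24.19   7.1 ] tool-y heading -64.86 spin 16.94 tilt z [-5.e-04  8.e-04 -1.e+00] q7 -0.08
0.2$[0]: bad value
$[0]: bad value
```

View pics/w1.png

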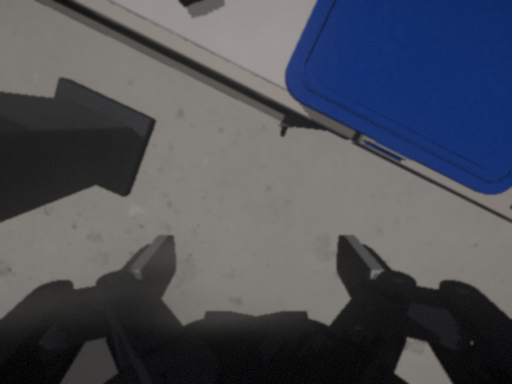

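The wrist picture shows the arm hasn't moved: the blue tray is at (400,90) and the fingers at (160,260) and (350,260). Both calls were refused, probably because each row needs all its keys.

```bash
python3 -m crank '[{"gripper":8.5,"dx":2.75,"dy":-2.01,"dz":0.3,"spin":0},{"gripper":8.5,"dx":2.75,"dy":-2.01,"dz":0.3,"spin":0},{"gripper":8.5,"dx":2.75,"dy":-2.01,"dz":0.3,"spin":0},{"gripper":8.5,"dx":2.75,"dy":-2.01,"dz":0.3,"spin":0},{"gripper":8.5,"dx":2.75,"dy":-2.01,"dz":0.3,"spin":0},{"gripper":8.5,"dx":2.75,"dy":-2.01,"dz":0.3,"spin":0},{"gripper":8.5,"dx":2.75,"dy":-2.01,"dz":0.3,"spin":0},{"gripper":8.5,"dx":2.75,"dy":-2.01,"dz":0.3,"spin":0},{"gripper":8.5,"dx":2.75,"dy":-2.01,"dz":0.3,"spin":0},{"gripper":8.5,"dx":2.75,"dy":-2.01,"dz":0.3,"spin":0},{"gripper":8.5,"dx":2.75,"dy":-2.01,"dz":0.3,"spin":0},{"gripper":8.5,"dx":2.75,"dy":-2.01,"dz":0.3,"spin":0}]' 40
python3 -m crank '[{"gripper":8.5,"dx":0,"dy":0,"dz":0,"spin":5.6},{"gripper":8.5,"dx":0,"dy":0,"dz":0,"spin":5.6},{"gripper":8.5,"dx":0,"dy":0,"dz":0,"spin":5.7},{"gripper":8.5,"dx":0,"dy":0,"dz":0,"spin":0},{"gripper":8.5,"dx":0,"dy":0,"dz":0,"spin":0}]'
python3 - <<'E'
from h import *
c=cam("wrist"); cv2.imwrite("pics/w2.png",c["frame"]); pickle.dump(c,open("w2.pkl","wb"))
go([.462,-.206,.16],98.2); print(sensors.observe()["time_s"])
E
```

```text
time_s: 1.2
position: [0.4623, -0.2057, 0.1953]
orientation: [3.066, 0.684, 0.0]
wrist_force: [-0.5, -1.2, -0.4]
grip_width: 0.0849
gripper_force: 0.0
time_s: 1.62
position: [0.4617, -0.2071, 0.1952]
orientation: [3.133, 0.231, -0.0]
wrist_force: [-0.4, 0.2, -0.1]
grip_width: 0.0847
gripper_force: 0.0
pos [ 0.4617 -0.2072  0.1953] shift cm [ 0.04 -0.12  3.53] tool-y heading -81.56 spin 0.24 tilt z [-1.e-04 -1.e-04 -1.e+00] q7 -1.15
1.6667
```

View pics/w2.png

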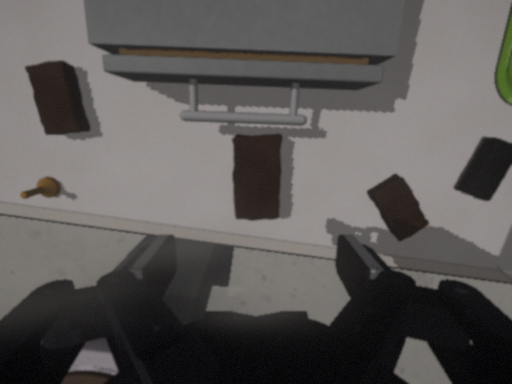

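The wrist view shows the block at (257,177), clear of the handle bar, which runs from (183,116) to (305,120). I'll measure both here and check them against the other views.

```bash
cat >> h.py <<'E'
def tri(c1,p1,c2,p2):
    (o1,v1),(o2,v2)=rays(c1,p1),rays(c2,p2); v1,v2=v1[0],v2[0]
    t=np.linalg.lstsq(np.c_[v1,-v2],o2-o1,rcond=None)[0]; a,b=o1+v1*t[0],o2+v2*t[1]
    return (a+b)/2, np.linalg.norm(a-b)
E
python3 - <<'E'
from h import *
T=pickle.load(open("top0.pkl","rb")); c=pickle.load(open("w2.pkl","rb"))
def blobs(c,seed,win,thr=75):
    u,v=seed; m=(c["frame"].max(2)<thr).astype(np.uint8); w=np.zeros_like(m); w[v-win:v+win,u-win:u+win]=1
    n,l,st,ce=cv2.connectedComponentsWithStats(m*w,connectivity=4); i=l[v,u]
    return (l==i).astype(np.uint8),ce[i]
m,ce=blobs(c,(257,177),50,60); mt,ct_=blobs(T,(325,215),30)
ct=max(cv2.findContours(m,0,1)[0],key=cv2.contourArea)[:,0]
print("wrist rect",cv2.minAreaRect((plane(c,ct,.034)[:,:2]*1000).astype(np.float32)),"mask",m.sum())
print("tri block",tri(c,ce,T,ct_),"depth z",np.median(bydepth(c,np.argwhere(m)[:,::-1])[:,2]))
# handle: depth along bar, triangulation from ends
E=[(183,116),(305,120)]; print("bar wrist plane",plane(c,E,.05).round(4).tolist(),plane(c,[(243,118)],.05))
us=np.arange(200,290,6); Z=bydepth(c,np.c_[us,116+ (us-183)*4/122+1]); print("bar depth pts",np.median(Z,0),Z[:,2].round(3))
for a,b in zip(E,[(302.5,198.3),(333,194.5)]): print("tri bar end",tri(c,a,T,b))
# stamp, left stone
print("stamp",plane(c,[(48,187)],.04))
go([.462,-.206,.16],98.2)
E
```

```text
wrist rect ((464.4699401855469, -206.68145751953125), (98.58988189697266, 52.901485443115234), 8.00342845916748) mask 3732
tri block (array([ 0.46454958, -0.20748105,  0.02280453]), np.float64(0.001287648500752266)) depth z 0.03150529169304478
bar wrist plane [[0.5206, -0.1215, 0.05], [0.5349, -0.2463, 0.05]] [[ 0.52758522 -0.18277765  0.05      ]]
bar depth pts [ 0.52650452 -0.18210944  0.05517258] [0.055 0.055 0.055 0.055 0.055 0.056 0.055 0.055 0.055 0.054 0.055 0.056
 0.055 0.054 0.056]
tri bar end (array([ 0.52298113, -0.12247754,  0.05647057]), np.float64(0.004738595580040421))
tri bar end (array([ 0.52880986, -0.21791685,  0.19895689]), np.float64(0.005574178629785611))
stamp [[0.42033293 0.02791526 0.04      ]]
pos [ 0.4617 -0.2072  0.1953] shift cm [ 0.04 -0.12  3.53] tool-y heading -81.56 spin 0.24 tilt z [-1.e-04 -1.e-04 -1.e+00] q7 -1.15
```

```bash
python3 -m crank '[{"gripper":8.5,"dx":0.2,"dy":-0.1,"dz":3,"spin":0},{"gripper":8.5,"dx":0,"dy":0,"dz":3.5,"spin":0},{"gripper":8.5,"dx":0,"dy":0,"dz":3.5,"spin":0},{"gripper":8.5,"dx":0,"dy":0,"dz":3,"spin":0},{"gripper":8.5,"dx":0,"dy":0,"dz":2.5,"spin":0},{"gripper":8.5,"dx":0,"dy":0,"dz":2,"spin":0},{"gripper":8.5,"dx":0,"dy":0,"dz":1.4,"spin":0},{"gripper":8.5,"dx":0,"dy":0,"dz":0,"spin":0},{"gripper":8.5,"dx":0,"dy":0,"dz":0,"spin":0}]' 45
python3 -m crank '[{"gripper":4,"dx":0,"dy":0,"dz":0,"spin":0},{"gripper":4,"dx":0,"dy":0,"dz":0,"spin":0},{"gripper":4,"dx":0,"dy":0,"dz":0,"spin":0},{"gripper":4,"dx":0,"dy":0,"dz":0,"spin":0},{"gripper":4,"dx":0,"dy":0,"dz":0,"spin":0},{"gripper":4,"dx":0,"dy":0,"dz":0,"spin":0}]' 45
```

```text
time_s: 2.42
position: [0.4632, -0.2059, 0.0059]
orientation: [-3.132, -0.228, 0.002]
wrist_force: [-0.2, -0.3, 0.1]
grip_width: 0.0853
gripper_force: 0.0
time_s: 2.92
position: [0.4646, -0.2067, 0.008]
orientation: [3.132, 0.226, 0.004]
wrist_force: [-0.8, -0.9, 7.5]
grip_width: 0.0561
gripper_force: 47.2
```

```bash
python3 -m crank '[{"gripper":4,"dx":0,"dy":0,"dz":-1,"spin":0},{"gripper":4,"dx":0,"dy":0,"dz":-2,"spin":0},{"gripper":4,"dx":0,"dy":0,"dz":-3,"spin":0},{"gripper":4,"dx":0,"dy":0,"dz":-3,"spin":0},{"gripper":4,"dx":0,"dy":0,"dz":-2,"spin":0},{"gripper":4,"dx":0,"dy":0,"dz":0,"spin":0},{"gripper":4,"dx":0,"dy":0,"dz":0,"spin":0}]'
python3 - <<'E'
from h import *
c=cam("wrist"); cv2.imwrite("pics/w3.png",c["frame"])
t=np.array([.515,.325]); a=np.radians(4.3); off=np.array([[np.cos(a),-np.sin(a)],[np.sin(a),np.cos(a)]])@[-.01,-.03]
p=t+off; print(p); go([*p,.117],94.3)
E
```

```text
time_s: 3.5
position: [0.464, -0.2062, 0.1176]
orientation: [3.132, 0.226, 0.004]
wrist_force: [-0.6, 0.2, -5.0]
grip_width: 0.0558
gripper_force: 50.9
[0.50727751 0.29433466]
pos [ 0.4631 -0.2059  0.1163] shift cm [ 11.54 -48.87  -0.08] tool-y heading -81.76 spin 3.94 tilt z [ 1.e-04 -1.e-04 -1.e+00] q7 -1.18
```

View pics/w3.png

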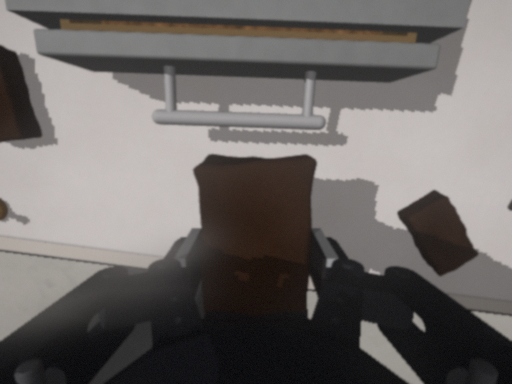

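The block is held level at (255,235), clear of the cabinet. Next I'll carry it to the tray.

```bash
python3 -m crank '[{"gripper":4,"dx":0.4,"dy":-1.5,"dz":0,"spin":0},{"gripper":4,"dx":0.7,"dy":-3,"dz":0,"spin":0},{"gripper":4,"dx":0.8,"dy":-3.4,"dz":0,"spin":0},{"gripper":4,"dx":0.8,"dy":-3.4,"dz":0,"spin":0},{"gripper":4,"dx":0.8,"dy":-3.4,"dz":0,"spin":0},{"gripper":4,"dx":0.8,"dy":-3.4,"dz":0,"spin":0},{"gripper":4,"dx":0.8,"dy":-3.4,"dz":0,"spin":0},{"gripper":4,"dx":0.8,"dy":-3.4,"dz":0,"spin":0},{"gripper":4,"dx":0.8,"dy":-3.4,"dz":0,"spin":0},{"gripper":4,"dx":0.8,"dy":-3.4,"dz":0,"spin":0},{"gripper":4,"dx":0.8,"dy":-3.4,"dz":0,"spin":0},{"gripper":4,"dx":0.8,"dy":-3.4,"dz":0,"spin":0}]'
python3 -m crank '[{"gripper":4,"dx":0.8,"dy":-3.4,"dz":0,"spin":0},{"gripper":4,"dx":0.8,"dy":-3.2,"dz":0,"spin":2},{"gripper":4,"dx":0.6,"dy":-2.4,"dz":0,"spin":2},{"gripper":4,"dx":0,"dy":-1.4,"dz":0,"spin":0},{"gripper":4,"dx":0,"dy":0,"dz":0,"spin":0},{"gripper":4,"dx":0,"dy":0,"dz":0,"spin":0}]'
python3 - <<'E'
from h import *
c=cam("wrist"); cv2.imwrite("pics/w4.png",c["frame"]); pickle.dump(c,open("w4.pkl","wb"))
go([.507,.294,.117],94.3)
E
```

```text
time_s: 4.55
position: [0.497, 0.1892, 0.1143]
orientation: [3.132, 0.226, -0.005]
wrist_force: [1.3, -0.1, -3.8]
grip_width: 0.0553
gripper_force: 50.9
time_s: 5.05
position: [0.5058, 0.2939, 0.1144]
orientation: [3.137, 0.12, -0.005]
wrist_force: [-0.4, -1.2, -4.1]
grip_width: 0.0556
gripper_force: 50.9
pos [0.5063 0.2926 0.1147] shift cm [ 0.08 -0.14 -0.23] tool-y heading -85.73 spin -0.03 tilt z [-0.0024 -0.0025 -1.    ] q7 -2.25
```

View pics/w4.png

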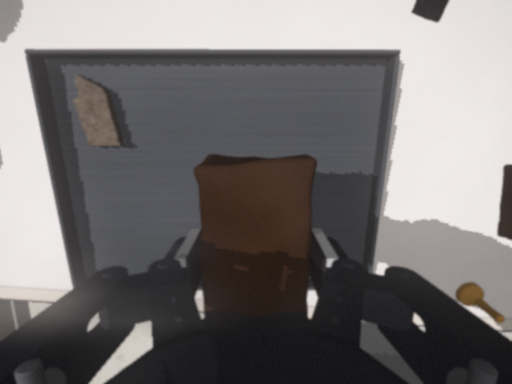

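The block is over the tray's right half. The tray's far rim runs from (27,52) to (398,50), the lump is at (98,112) and the stamp at (470,295), so there is plenty of clearance. Next I'll lower it.

```bash
python3 -m crank '[{"gripper":4,"dx":0,"dy":0,"dz":1.5,"spin":0},{"gripper":4,"dx":0,"dy":0,"dz":2.5,"spin":0},{"gripper":4,"dx":0,"dy":0,"dz":2.5,"spin":0},{"gripper":4,"dx":0,"dy":0,"dz":2,"spin":0},{"gripper":4,"dx":0,"dy":0,"dz":0.7,"spin":0},{"gripper":4,"dx":0,"dy":0,"dz":0.2,"spin":0},{"gripper":4,"dx":0,"dy":0,"dz":0,"spin":0}]'
python3 -m crank '[{"gripper":4,"dx":0,"dy":0,"dz":0.2,"spin":0},{"gripper":4,"dx":0,"dy":0,"dz":0.2,"spin":0},{"gripper":4,"dx":0,"dy":0,"dz":0.1,"spin":0},{"gripper":4,"dx":0,"dy":0,"dz":0.1,"spin":0},{"gripper":4,"dx":0,"dy":0,"dz":0,"spin":0},{"gripper":4,"dx":0,"dy":0,"dz":0,"spin":0}]'
```

```text
time_s: 5.68
position: [0.5074, 0.2931, 0.0222]
orientation: [3.139, 0.115, -0.001]
wrist_force: [0.3, 0.2, -3.9]
grip_width: 0.0559
gripper_force: 50.9
time_s: 6.18
position: [0.5073, 0.2943, 0.0165]
orientation: [-3.139, -0.117, -0.0]
wrist_force: [-0.2, 0.6, -3.8]
grip_width: 0.0558
gripper_force: 50.9
```

```bash
python3 -m crank '[{"gripper":4,"dx":0,"dy":0,"dz":0.1,"spin":0},{"gripper":4,"dx":0,"dy":0,"dz":0.1,"spin":0},{"gripper":4,"dx":0,"dy":0,"dz":0.1,"spin":0},{"gripper":4,"dx":0,"dy":0,"dz":0,"spin":0},{"gripper":4,"dx":0,"dy":0,"dz":0,"spin":0}]'
python3 -m crank '[{"gripper":4,"dx":0,"dy":0,"dz":0.1,"spin":0},{"gripper":4,"dx":0,"dy":0,"dz":0,"spin":0},{"gripper":4,"dx":0,"dy":0,"dz":0,"spin":0}]'
```

```text
time_s: 6.6
position: [0.5071, 0.2941, 0.0131]
orientation: [3.139, 0.116, -0.0]
wrist_force: [-0.1, -0.1, -3.6]
grip_width: 0.0555
gripper_force: 50.9
time_s: 6.85
position: [0.5072, 0.2943, 0.0123]
orientation: [-3.139, -0.116, -0.0]
wrist_force: [-0.3, 0.3, -5.4]
grip_width: 0.0556
gripper_force: 50.9
```

```bash
python3 -m crank '[{"gripper":4,"dx":0,"dy":0,"dz":0.1,"spin":0},{"gripper":4,"dx":0,"dy":0,"dz":0.05,"spin":0},{"gripper":4,"dx":0,"dy":0,"dz":0,"spin":0},{"gripper":4,"dx":0,"dy":0,"dz":0,"spin":0}]'
```

```text
time_s: 7.18
position: [0.5073, 0.2943, 0.0121]
orientation: [3.139, 0.116, 0.001]
wrist_force: [-3.2, -2.7, 8.9]
grip_width: 0.0559
gripper_force: 52.5
```

Contact: the load has come off the wrist and the block is on the tray floor. I'll release it and rise straight up.

```bash
python3 -m crank '[{"gripper":6.5,"dx":0,"dy":0,"dz":0,"spin":0},{"gripper":8.5,"dx":0,"dy":0,"dz":0,"spin":0},{"gripper":8.5,"dx":0,"dy":0,"dz":0,"spin":0},{"gripper":8.5,"dx":0,"dy":0,"dz":0,"spin":0},{"gripper":8.5,"dx":0,"dy":0,"dz":-1,"spin":0},{"gripper":8.5,"dx":0,"dy":0,"dz":-2,"spin":0},{"gripper":8.5,"dx":0,"dy":0,"dz":-3,"spin":0},{"gripper":8.5,"dx":0,"dy":0,"dz":-3.5,"spin":0},{"gripper":8.5,"dx":0,"dy":0,"dz":-3.5,"spin":0},{"gripper":8.5,"dx":0,"dy":0,"dz":-2,"spin":0},{"gripper":8.5,"dx":0,"dy":0,"dz":0,"spin":0}]'
python3 - <<'E'
from h import *
c=cam("wrist"); cv2.imwrite("pics/w5.png",c["frame"]); pickle.dump(c,open("w5.pkl","wb"))
g=c["frame"].astype(int); m=((g[...,2]-g[...,0]>6)&(g.max(2)<90)).astype(np.uint8); n,l,st,ce=cv2.connectedComponentsWithStats(m)
for i in range(1,n):
    if st[i,4]>800:
        P=bydepth(c,np.argwhere(l==i)[:,::-1]); print(st[i],np.median(P,0).round(4),"z pct",np.percentile(P[:,2],[5,50,95]).round(4))
go([.527,-.182,.16],98)
E
```

```text
time_s: 8.1
position: [0.5095, 0.2959, 0.1669]
orientation: [-3.135, -0.116, -0.012]
wrist_force: [1.5, 0.6, 0.3]
grip_width: 0.085
gripper_force: 0.0
[ 230  141   55   95 4730] [0.5089 0.2959 0.0355] z pct [0.0335 0.0355 0.0371]
[ 464  158   48   70 3008] [0.5183 0.0414 0.023 ] z pct [0.0072 0.023  0.0247]
pos [0.5086 0.2951 0.1643] shift cm [-1.69 47.72  0.3 ] tool-y heading -85.77 spin -3.77 tilt z [ 0.005   0.0029 -1.    ] q7 -2.24
```

View pics/w5.png

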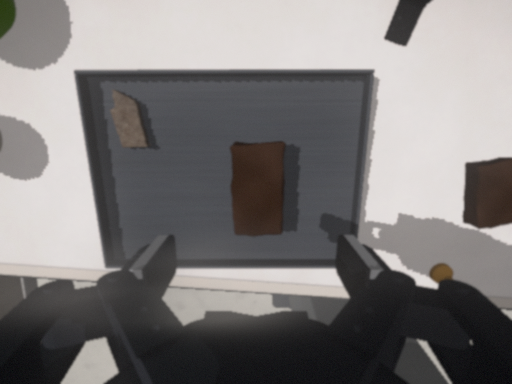

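The block lies flat in the tray, with its top at about 0.036 at (258,188). Tray, lump and stamp are untouched. Now I'll go to the handle.

```bash
python3 -m crank '[{"gripper":8.5,"dx":-0.14,"dy":2,"dz":0,"spin":0},{"gripper":8.5,"dx":-0.14,"dy":4,"dz":0,"spin":0},{"gripper":8.5,"dx":-0.14,"dy":4,"dz":0,"spin":0},{"gripper":8.5,"dx":-0.14,"dy":4,"dz":0,"spin":0},{"gripper":8.5,"dx":-0.14,"dy":4.1,"dz":0,"spin":0},{"gripper":8.5,"dx":-0.14,"dy":4.1,"dz":0,"spin":0},{"gripper":8.5,"dx":-0.14,"dy":4.1,"dz":0,"spin":0},{"gripper":8.5,"dx":-0.14,"dy":4.1,"dz":0,"spin":0},{"gripper":8.5,"dx":-0.14,"dy":4.1,"dz":0,"spin":0},{"gripper":8.5,"dx":-0.14,"dy":4.1,"dz":0,"spin":0},{"gripper":8.5,"dx":-0.14,"dy":4.1,"dz":0,"spin":0},{"gripper":8.5,"dx":-0.14,"dy":4,"dz":0,"spin":0}]'
python3 -m crank '[{"gripper":2.4,"dx":0,"dy":1,"dz":0,"spin":0},{"gripper":2.4,"dx":0,"dy":0,"dz":0,"spin":-7},{"gripper":2.4,"dx":0,"dy":0,"dz":0,"spin":-7},{"gripper":2.4,"dx":0,"dy":0,"dz":0,"spin":-7},{"gripper":2.4,"dx":0,"dy":0,"dz":0,"spin":-7},{"gripper":2.4,"dx":0,"dy":0,"dz":0,"spin":-7},{"gripper":2.4,"dx":0,"dy":0,"dz":0,"spin":-7},{"gripper":2.4,"dx":0,"dy":0,"dz":0,"spin":-7},{"gripper":2.4,"dx":0,"dy":0,"dz":0,"spin":-7},{"gripper":2.4,"dx":0,"dy":0,"dz":0,"spin":-7},{"gripper":2.4,"dx":0,"dy":0,"dz":0,"spin":-7},{"gripper":2.4,"dx":0,"dy":0,"dz":0,"spin":-7}]'
python3 -m crank '[{"gripper":2.4,"dx":0,"dy":0,"dz":0,"spin":-7},{"gripper":2.4,"dx":0,"dy":0,"dz":0,"spin":-7},{"gripper":2.4,"dx":0,"dy":0,"dz":0,"spin":0},{"gripper":2.4,"dx":0,"dy":0,"dz":0,"spin":0}]'
python3 - <<'E'
from h import *
go([.527,-.182,.1],6.5)
c=cam("wrist"); cv2.imwrite("pics/w6.png",c["frame"]); pickle.dump(c,open("w6.pkl","wb"))
vv,uu=np.mgrid[0:384,0:512]; P=bydepth(c,np.c_[uu.ravel(),vv.ravel()])
q=P[(P[:,2]>.052)&(P[:,2]<.059)&(P[:,0]<.545)&(P[:,0]>.4)&(abs(P[:,1]+.18)<.09)]
(cx,cy,),wh,a=cv2.minAreaRect((q[:,:2]*1000).astype(np.float32)); print(len(q),cx,cy,wh,a,q.mean(0)); print(np.polyfit(q[:,1],q[:,0],1))
E
```

```text
time_s: 9.15
position: [0.5239, -0.1749, 0.16]
orientation: [-3.139, -0.116, 0.002]
wrist_force: [1.6, 0.6, -0.0]
grip_width: 0.085
gripper_force: 0.0
time_s: 10.15
position: [0.525, -0.1824, 0.1599]
orientation: [-2.377, -2.052, 0.001]
wrist_force: [0.1, 0.9, -0.6]
grip_width: 0.0241
gripper_force: 0.0
time_s: 10.48
position: [0.5252, -0.1826, 0.1601]
orientation: [-2.121, -2.315, 0.0]
wrist_force: [0.3, 0.9, 0.1]
grip_width: 0.024
gripper_force: 0.0
pos [ 0.5252 -0.1826  0.1601] shift cm [0.04 0.19 6.01] tool-y heading 5.02 spin -1.48 tilt z [-1.2e-03  8.0e-04 -1.0e+00] q7 0.13
1421 535.7372436523438 -182.00013732910156 (27.31626319885254, 128.12098693847656) 4.859132766723633 [ 0.52849226 -0.17584863  0.05400121]
[-0.07983588  0.51445323]
```

View pics/w6.png

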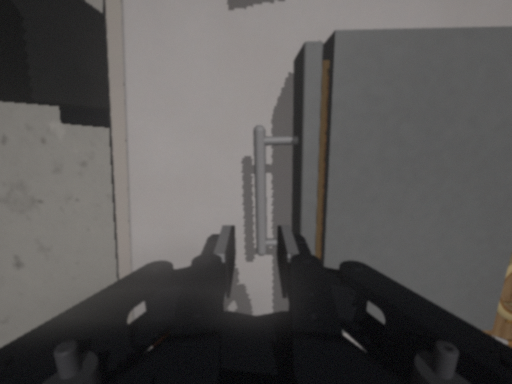

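The bar runs from (259,132) to (263,248), almost centred between the fingertips at (228,240) and (285,240), and the gap behind it is free. I'll fit the bar line.

```bash
python3 - <<'E'
from h import *
c=pickle.load(open("w6.pkl","rb"))
vv,uu=np.mgrid[150:240,254:270]; P=bydepth(c,np.c_[uu.ravel(),vv.ravel()]); q=P[(P[:,2]>.05)&(P[:,2]<.06)]
f=np.polyfit(q[:,1],q[:,0],1); print(len(q),f,"yaw",np.degrees(np.arctan(-f[0])),"x at y=-.182",np.polyval(f,-.182),np.percentile(q[:,2],[10,50,90]))
E=plane(c,[(259.5,128),(263,253)],.05); print(E)
go([np.polyval(f,-.182),-.182,.033],6.5)
E
```

```text
1009 [-0.10805318  0.50814331] yaw 6.167064326727561 x at y=-.182 0.5278089841661059 [0.05176968 0.05402869 0.05529848]
[[ 0.5218356  -0.12070575  0.05      ]
 [ 0.53673463 -0.24529317  0.05      ]]
pos [ 0.5253 -0.1827  0.1602] shift cm [ 0.04  0.27 12.72] tool-y heading 4.99 spin -1.51 tilt z [-9.e-04  5.e-04 -1.e+00] q7 0.13
```

```bash
python3 -m crank '[{"gripper":2.4,"dx":0,"dy":0.25,"dz":0,"spin":-1.5},{"gripper":2.4,"dx":0,"dy":0,"dz":3,"spin":0},{"gripper":2.4,"dx":0,"dy":0,"dz":3,"spin":0},{"gripper":2.4,"dx":0,"dy":0,"dz":1.5,"spin":0},{"gripper":2.4,"dx":0,"dy":0,"dz":1.5,"spin":0},{"gripper":2.4,"dx":0,"dy":0,"dz":1.5,"spin":0},{"gripper":2.4,"dx":0,"dy":0,"dz":1.5,"spin":0},{"gripper":2.4,"dx":0,"dy":0,"dz":0.7,"spin":0},{"gripper":2.4,"dx":0,"dy":0,"dz":0,"spin":0}]'
python3 -m crank '[{"gripper":0.6,"dx":0,"dy":0,"dz":0,"spin":0},{"gripper":0.6,"dx":0,"dy":0,"dz":0,"spin":0},{"gripper":0.6,"dx":0,"dy":0,"dz":0,"spin":0},{"gripper":0.6,"dx":0,"dy":0,"dz":0,"spin":0}]' 25
```

```text
time_s: 11.28
position: [0.5279, -0.1822, 0.0327]
orientation: [-2.086, -2.347, 0.001]
wrist_force: [0.5, 0.0, -0.2]
grip_width: 0.0238
gripper_force: 0.0
time_s: 11.62
position: [0.5284, -0.1824, 0.0342]
orientation: [2.087, 2.348, 0.001]
wrist_force: [0.3, 0.4, -2.6]
grip_width: 0.01
gripper_force: 24.5
```

```bash
python3 -m crank '[{"gripper":0.6,"dx":0,"dy":-0.6,"dz":0,"spin":0},{"gripper":0.6,"dx":0,"dy":-1,"dz":0,"spin":0},{"gripper":0.6,"dx":0,"dy":-1.4,"dz":0,"spin":0},{"gripper":0.6,"dx":0,"dy":-1.5,"dz":0,"spin":0},{"gripper":0.6,"dx":0,"dy":-1.5,"dz":0,"spin":0},{"gripper":0.6,"dx":0,"dy":-1.5,"dz":0,"spin":0},{"gripper":0.6,"dx":0,"dy":-1.5,"dz":0,"spin":0},{"gripper":0.6,"dx":0,"dy":-1,"dz":0,"spin":0},{"gripper":0.6,"dx":0,"dy":-0.6,"dz":0,"spin":0},{"gripper":0.6,"dx":0,"dy":0,"dz":0,"spin":0}]'
```

```text
time_s: 12.45
position: [0.4203, -0.1943, 0.0341]
orientation: [-2.086, -2.346, 0.002]
wrist_force: [-2.4, 5.5, 2.9]
grip_width: 0.0099
gripper_force: 25.4
```

```bash
python3 -m crank '[{"gripper":0.6,"dx":0,"dy":-0.3,"dz":0,"spin":0},{"gripper":0.6,"dx":0,"dy":-0.3,"dz":0,"spin":0},{"gripper":0.6,"dx":0,"dy":-0.2,"dz":0,"spin":0},{"gripper":0.6,"dx":0,"dy":-0.2,"dz":0,"spin":0},{"gripper":0.6,"dx":0,"dy":0,"dz":0,"spin":0},{"gripper":0.6,"dx":0,"dy":0,"dz":0,"spin":0}]'
```

```text
time_s: 12.95
position: [0.4173, -0.1947, 0.0344]
orientation: [2.081, 2.346, 0.011]
wrist_force: [15.3, 6.0, -16.2]
grip_width: 0.0098
gripper_force: 24.5
```

```bash
python3 -m crank '[{"gripper":0.6,"dx":0,"dy":-0.2,"dz":0,"spin":0},{"gripper":0.6,"dx":0,"dy":-0.2,"dz":0,"spin":0},{"gripper":0.6,"dx":0,"dy":0,"dz":0,"spin":0},{"gripper":0.6,"dx":0,"dy":0,"dz":0,"spin":0}]'
python3 - <<'E'
from h import *
c=cam("wrist"); pickle.dump(c,open("w7.pkl","wb")); 
t=cam("top"); pickle.dump(t,open("top7.pkl","wb"))
cv2.imwrite("pics/w7.png",np.hstack([cv2.resize(c["frame"],(400,300)),cv2.resize(t["frame"][130:250,220:380],(400,300),interpolation=2)]))
go([.4,-.2,.03],6.5)
E
```

```text
time_s: 13.28
position: [0.4173, -0.1948, 0.0349]
orientation: [2.075, 2.343, 0.018]
wrist_force: [26.0, 6.6, -24.0]
grip_width: 0.0098
gripper_force: 24.3
pos [ 0.4173 -0.1949  0.0349] shift cm [-0.3  -1.79  0.47] tool-y heading 6.94 spin 0.44 tilt z [ 0.0161  0.0012 -0.9999] q7 0.14
```

View pics/w7.png

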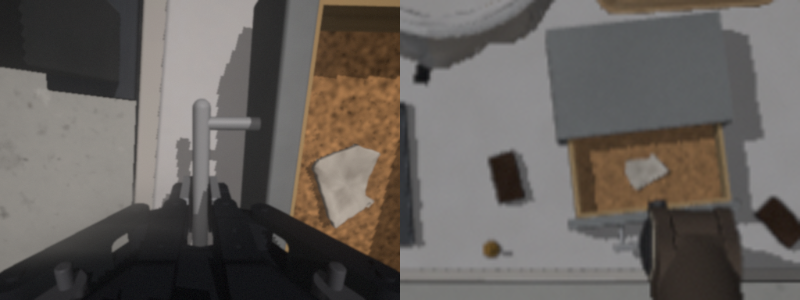

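The drawer is fully extended: the TCP didn't move on the last two pulls while the force rose to 26 N. The wrist view shows the bar in the fingers at (200,200) and the open drawer. I'll ease off, release and rise.

```bash
python3 -m crank '[{"gripper":0.6,"dx":0,"dy":0.3,"dz":0,"spin":0},{"gripper":0.6,"dx":0,"dy":0.2,"dz":0,"spin":0},{"gripper":0.6,"dx":0,"dy":0,"dz":0,"spin":0}]'
python3 -m crank '[{"gripper":2.4,"dx":0,"dy":0,"dz":0,"spin":0},{"gripper":2.4,"dx":0,"dy":0,"dz":0,"spin":0},{"gripper":2.4,"dx":0,"dy":0,"dz":0,"spin":0},{"gripper":2.4,"dx":0,"dy":0,"dz":0,"spin":0}]'
python3 - <<'E'
from h import *
s=sensors.observe(); go([.4173,-.1948,.16],6.5)
E
```

```text
time_s: 13.63
position: [0.4174, -0.1948, 0.0348]
orientation: [2.082, 2.347, 0.007]
wrist_force: [9.8, 6.0, -4.7]
grip_width: 0.0093
gripper_force: 25.6
time_s: 13.97
position: [0.4132, -0.1965, 0.0339]
orientation: [-2.088, -2.347, 0.001]
wrist_force: [-0.7, 0.1, -0.7]
grip_width: 0.0239
gripper_force: 0.0
pos [ 0.4132 -0.1965  0.0339] shift cm [  0.12   0.42 -12.61] tool-y heading 6.7 spin 0.2 tilt z [-7.e-04 -5.e-04 -1.e+00] q7 0.14
```

```bash
python3 -m crank '[{"gripper":2.4,"dx":0,"dy":0.2,"dz":0,"spin":0},{"gripper":2.4,"dx":0,"dy":0,"dz":-0.5,"spin":0},{"gripper":2.4,"dx":0,"dy":0,"dz":-1.5,"spin":0},{"gripper":2.4,"dx":0,"dy":0,"dz":-2.5,"spin":0},{"gripper":2.4,"dx":0,"dy":0,"dz":-3,"spin":0},{"gripper":2.4,"dx":0,"dy":0,"dz":-3.5,"spin":0},{"gripper":2.4,"dx":0,"dy":0,"dz":-3,"spin":0},{"gripper":2.4,"dx":0,"dy":0,"dz":-2,"spin":0},{"gripper":2.4,"dx":0,"dy":0,"dz":0,"spin":0},{"gripper":2.4,"dx":0,"dy":0,"dz":0,"spin":0}]'
python3 - <<'E'
from h import *
c=cam("wrist"); pickle.dump(c,open("w8.pkl","wb"))
vv,uu=np.mgrid[0:384,0:512]; P=bydepth(c,np.c_[uu.ravel(),vv.ravel()])
q=P[(P[:,2]>.0525)&(P[:,2]<.059)&(abs(P[:,0]-.41)<.02)&(P[:,1]>-.22)&(P[:,1]<-.13)]
f=np.polyfit(q[:,1],q[:,0],1); print("bar",len(q),f,"x at -.195",np.polyval(f,-.195))
# offset along slide direction from initial line point (.5278,-.182)
a=np.radians(6.3); n=np.array([np.cos(a),np.sin(a)])
print("travel",((np.array([.5278,-.182])-np.array([np.polyval(f,-.195),-.195]))@n))
# cabinet body front edge (top z~.088): min along n
t=P[(P[:,2]>.083)&(P[:,2]<.093)&(P[:,0]>.45)]; print("cab front to bar", np.percentile(t[:,:2]@n,[0.5,1,2,5]).round(4)- np.array([np.polyval(f,-.195),-.195])@n)
s=cam("side"); cv2.imwrite("pics/s8.png",np.hstack([cv2.resize(c["frame"],(400,300)),cv2.resize(s["frame"][130:340,170:450],(400,300))]))
E
```

```text
time_s: 14.8
position: [0.4164, -0.1962, 0.195]
orientation: [2.086, 2.346, 0.0]
wrist_force: [-0.6, -0.5, -0.3]
grip_width: 0.0243
gripper_force: 0.0
bar 752 [-0.0640122   0.40328577] x at -.195 0.4157681509696558
travel 0.112781829747795
cab front to bar [0.16754088 0.16774088 0.16804088 0.16944088]
```

View pics/s8.png

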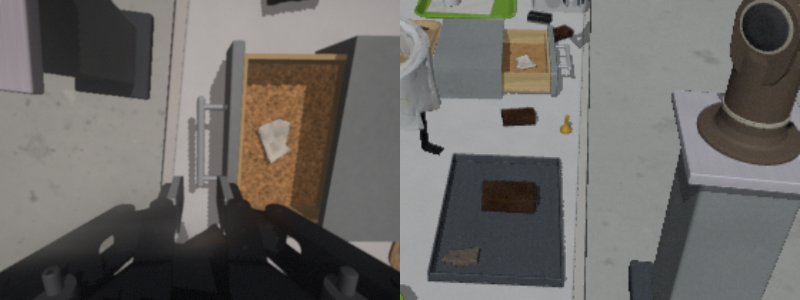

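The drawer is open, the block is flat in the tray, and the bystanders are where they were. The drawer was at a rigid stop, the bar stayed there after release, and the gripper is clear of everything. I'm handing in.

```bash
python3 -c "
from station import sign_off
print(sign_off())"
```

```text
the job is handed in; nothing more can be done
None
```

I set the stone block down flat in the metal tray, then pulled the drawer out until it hit a hard stop (about 113 mm of measured travel) and left it open; the job is handed in, but no verdict was returned.

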